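# Re-time a pulley: back to its hidden stop, then mark to pointer

### The arm

A 6-joint arm with a two-finger parallel gripper is mounted at the origin on the work surface; the furniture and walls round the work are solid. World frame = base frame: x ahead of the robot, y to its left, z up, the work surface at z = 0. Lengths are in m, angles in rad, forces in N, time in s.
With the tool pointing down it reaches from about 0.35 to 1 m from the base axis. Payload 7.1 kg.
Tool frame: the origin (TCP) lies on the centre line of the jaws, within the pads' length; the fingertips stand 11 mm ahead of it and the grasp point (between the pads) lies 8 mm behind it; x points along the fingers, y is the direction in which the jaws open and shut, and the axes are right-handed (so a half turn about x gives the same grasp; the last joint's range is limited). The gripper opens to 85 mm and grips with 20 to 120 N. Pads are 22 mm wide; open, the fingers measure 114 mm over their backs; the gripper's body (76 mm by 85 mm) begins 54 mm behind the grasp point. The pads swing forward as they close: fully open they stand 13 mm farther back than shut.
Start: joints at [-1.176, 0.423, 1.63, -0, 1.089, -0.019], TCP at [0.251, -0.572, 0.242] pointing down, gripper open.
Joint ranges: [-3, 3], [-0.9, 2.11], [0.09, 2.58], [-1.31, 4.45], [0.11, 2.69], [-2.54, 2.54]. Speed limits (rad/s): [2.39, 2.39, 3.01, 3.14, 3.14, 3.14].

### API

Orientations are given as [roll, pitch, yaw] about the fixed x, y, z axes, in that order (R = Rz(yaw) Ry(pitch) Rx(roll)).
In Python, from rig import telemetry, vision, r gives the robot as it stands.
- The arm moves only by the shell command python3 -m inch 'ROWS' [FORCE]. ROWS is JSON, a list of rows, each an object with "travel": the shift along the tool's x, y, z in mm, a list of three; "delta_rot": the turn, a rotation vector about the tool's x, y, z in rad, a list of three; "fingers": the opening, from 0 (shut) to 1 (fully open). A call has 1 to 20 rows; each row is the pose to reach, as a shift and turn from the pose commanded when the call began, along the tool's axes at that moment; what a row does not reach only later rows make up. A row lasts 1/12 s, in which the tool goes at most 41.7 mm and 7.16 degrees, less where a joint would pass 70% of its speed; a pose out of reach is approached as far as the arm can. A call with a gripper value outside its range is refused whole. The fingers move at their own pace and stop on an object; FORCE is the grip in N (left out, the last holds). Time passes only in rows, so rows that repeat a pose let the fingers close. It gives the time, the measured TCP pose, the force and the opening at its end, in the units of the state.
- telemetry.observe(): the state, without advancing time (a new reading comes with each control period).
- vision.snapshot(name): name is "scene" or "top" or "wrist"; returns a dict with "pixels" (480x640x3 uint8, red, green, blue), "intrinsics" (3x3 intrinsics, pixels), "dist_coeffs" ([k1, k2, p1, p2, k3] as OpenCV has them; the pictures are not rectified), "extrinsics" (4x4, takes a point from world to camera coordinates); the wrist camera has in their place "tool_from_camera" (4x4, takes a point from camera to tool coordinates, whose origin is the TCP and whose axes are the tool frame's). Camera axes: x right, y down, z forward; pixel columns grow to the right and rows downward; lengths in m; the calibration is good to about 2 mm. A picture is of the moment at which its call begins: read the wrist's pose just before it. There is no depth.
- r.sign_off(): hands the job in, once; it reports no verdict.
The state is a dict: "clock": time; "qpos": joint angles; "qd": joint speeds; "effort": joint torques, N m; "ee_pos": TCP position; "tool_rot": TCP orientation; "wrist_force": force on the tool from outside, world axes, zero at the start; "torque": the same for the moment, N m; "width": opening from 0.0 (shut) to 1.0 (fully open).
Only numpy, scipy, OpenCV 4.12 (cv2) and the standard library are available. Lean on these libraries where they do the work, as an engineer would, in place of code of your own. Each camera call takes 0.05 s, during which the arm holds its last target. There are 200 camera calls.

### The job

Re-time the aluminium pulley on the stand by turning it by its rim: turn it clockwise (seen from above) until you feel it come up against the rubber stop hidden beneath it, and lean on the stop gently for about a second, with roughly 7 N at the rim. Then turn it back anticlockwise until the engraved mark on the rim faces the fixed pointer, and let go, leaving the dish and the spanner that lie beside the stand where they are.

Things in the scene. Friction and masses are not known exactly. Their poses are not given: they have to be found in the camera images.
- stand: fixed stand: grey base plate 156x156x10 mm lying on the bench, with the pointer bracket on its -x side. Origin on the bench under the pulley's axis; z up; the -x axis runs from the pulley's axis to the pointer. The bracket (22 mm wide, top 68 mm above the bench) stands 79 to 113 mm from the axis.
- pulley (a joint): pulley angle about its upright axis, rad: 0 when the mark faces the pointer, growing anticlockwise seen from above. Dry friction of 0.15 N m (2 N at the rim) holds it where it is left. Turned clockwise it meets the hidden stop (see hub_post) somewhere between -0.90 and -0.30, different each time; it is free before that.
- pulley_center (a point): on the pulley's axis, level with the top of the rim, 66 mm over the bench. Aluminium dish with upright axis; its rim is a ring, outer radius 75, inner 63 mm, that can be pinched from above with one finger inside. Inside it a web lies 36 mm below the rim's top, with 4 mm screw heads at 45 mm radius and a hub of 17 mm radius, 57 mm over the bench. Outside, flanges of 76.5 mm radius end 22 mm below the top.
- mark (a point): middle of the engraved mark: one dark radial line 3 mm wide across the top face of the rim, at 69 mm radius, running down its outer face
- pointer_tip (a point): tip of the fixed steel pointer, a flat taper aimed at the pulley's axis, 4 mm outside the rim at the height of the rim's top face
- hub_post: fixed steel post under the pulley, on its axis (origin on the bench). It carries the stop, out of sight: a rubber buffer at 45 mm radius that a peg under the pulley meets. It yields like a spring of 10 N m/rad: each mm of rim travel into it adds 2 N at the rim. A torque of 0.4 to 1.5 N m on the pulley, friction included (6 to 20 N of push at the rim; pinched, the twist of the hand about itself adds to it, often as much again), seats it; more spoils the stop.
- findings_dish: bystander: small turned dish, 68 mm across, 19 mm high, origin under its centre
- spanner_1: bystander: small spanner lying flat, 118x30x6 mm, origin under its centre, long along its y

How it is judged:
On the way, in this order (a step that is already met when the one before it is completed fails the run):
1. the pulley is leaned clockwise on its hidden stop (more than 4 N at the stop, about 0.35 N m on the pulley) for 0.4 s (contact force between hub_post and anything else above 4 N), for 0.4 s.
2. the mark faces the pointer (within 0.05 rad, 3.5 mm at the rim) (value of joint pulley between -0.05 and 0.05 rad), for 0.2 s.
At the end, for the whole second after the job is handed in: the pulley is at rest, let go, with its mark facing the pointer within 0.05 rad (3.5 mm at the rim), after having been seated on its stop; the dish and the spanner are where they were within 20 mm (all of step 2 and velocity of joint pulley between -0.05 and 0.05 rad/s); the robot touches nothing.
It fails at once if the stop is overloaded: more than 32 N on it (a torque of 1.6 N m on the pulley) (contact force between hub_post and anything else above 32 N).
It fails at once if the dish or the spanner is moved by more than 20 mm (distance of any of findings_dish, spanner_1 from where it was at the start of the episode above 0.02 m).
It also fails if it takes over 67 s, if anything falls off the work surface, if the arm or the gripper's body presses on something with over 40 N, if the wrist force passes 120 N, or if a joint passes its speed limit or range.

## Working session

There is one attempt and no reset: what is moved stays moved. The work goes in short steps, Python scripts to look and compute and a shell command to move; the robot and the scene stay as the last step left them, time stands still between calls to the robot, and variables do not carry over. Pictures are saved under pics/ and viewed, about 8 in all and at most 12, crops included, and the job is handed in when it is done.

```bash
ls; mkdir -p pics; python3 - <<'E'
from rig import telemetry, vision, r
import cv2,numpy as np
print(telemetry.observe())
for n in("scene","top"):
    d=vision.snapshot(n); cv2.imwrite(f"pics/{n}0.png",d["pixels"][:,:,::-1])
    np.savez(f"{n}0.npz",**d); print(n,d["intrinsics"],d["dist_coeffs"],d["extrinsics"])
E
```

```text
pics
{'clock': 0.0, 'qpos': array([-1.17600294e+00,  4.23862996e-01,  1.63073562e+00, -2.19158934e-05,
        1.08862275e+00, -1.89494007e-02]), 'qd': array([-3.98745841e-04,  1.32973458e-04,  1.54589867e-03, -8.52535426e-04,
        3.55454880e-05, -6.02660486e-04]), 'effort': array([-1.91926723e-03, -5.57399261e+01, -2.81749213e+01, -1.43726120e-04,
        7.18996074e-03, -2.02027690e-05]), 'ee_pos': array([ 0.25110472, -0.57172227,  0.24151394]), 'tool_rot': array([-1.57783462,  1.5691675 ,  1.97751101]), 'wrist_force': array([-0.55398321, -0.11121505,  0.00285297]), 'torque': array([ 0.02021611, -0.01815975,  0.0118465 ]), 'width': 0.9970024476647658}
scene [[517.80689452   0.         328.90381521]
 [  0.         517.80689452 248.37411552]
 [  0.           0.           1.        ]] [0.03483979 0.         0.         0.         0.        ] [[ 0.67396797 -0.73833675  0.02502053 -0.3729612 ]
 [-0.2833234  -0.28960493 -0.91425206  0.15792251]
 [ 0.68227196  0.6090877  -0.40437252  0.64148577]
 [ 0.          0.          0.          1.        ]]
top [[531.50197569   0.         334.69687508]
 [  0.         531.50197569 229.38721428]
 [  0.           0.           1.        ]] [-0.06290312  0.          0.          0.          0.        ] [[-0.02375663 -0.99961342  0.0144439  -0.10590611]
 [-0.99325524  0.02196045 -0.11384977  0.46181325]
 [ 0.11348857 -0.01705116 -0.99339297  0.86858664]
 [ 0.          0.          0.          1.        ]]
```

View pics/top0.png

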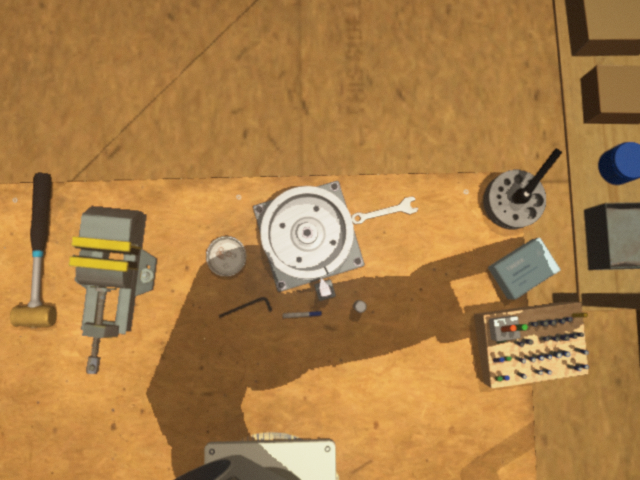

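View pics/scene0.png

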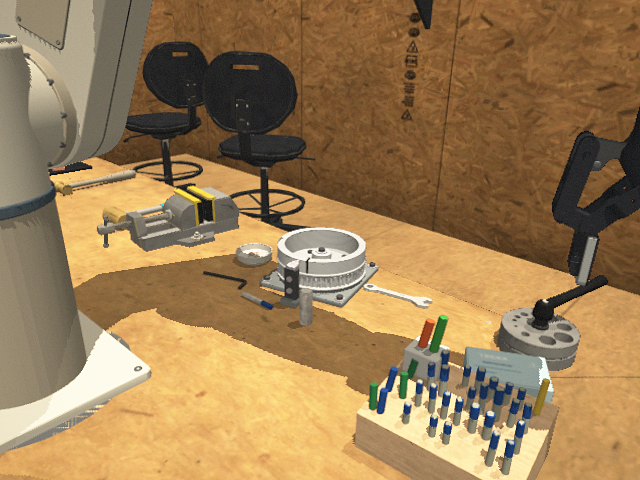

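Top: pulley centre is near (307,232), pointer bracket (324,287), dish (226,257), spanner (385,210). In the scene view, a dark mark shows on the rim near (308,262). Next I'll locate them.

```bash
cat > h.py <<'E'
import cv2,numpy as np
def ray(d,uv,z):
    p=cv2.undistortPoints(np.array(uv,float).reshape(-1,1,2),d["intrinsics"],d["dist_coeffs"])[:,0]
    T=d["extrinsics"];R=T[:3,:3];c=-R.T@T[:3,3]
    v=np.c_[p,np.ones(len(p))]@R
    return c+v*((z-c[2])/v[:,2])[:,None]
def proj(d,P):
    T=d["extrinsics"]
    return cv2.projectPoints(np.array(P,float).reshape(-1,3),cv2.Rodrigues(T[:3,:3])[0],T[:3,3],d["intrinsics"],d["dist_coeffs"])[0][:,0]
def rectify(d,c,half,z,mpp):   # metric view of plane z: +x up, +y left
    n=int(2*half/mpp);j,i=np.meshgrid(np.arange(n),np.arange(n))
    P=np.stack([c[0]+half-i*mpp,c[1]+half-j*mpp,np.full(i.shape,z)],-1)
    m=proj(d,P).reshape(n,n,2).astype(np.float32)
    return cv2.remap(d["pixels"],m[...,0],m[...,1],cv2.INTER_CUBIC)
E
python3 - <<'E'
from h import *
d=dict(np.load("top0.npz"))
g=cv2.cvtColor(d["pixels"],cv2.COLOR_RGB2GRAY)
c=ray(d,[(307,232)],.066)[0];print("c",c)
im=rectify(d,c[:2],.13,.066,.0004);cv2.imwrite("pics/rect.png",im[:,:,::-1])
hsv=cv2.cvtColor(im,cv2.COLOR_RGB2HSV)
m=((hsv[...,1]<60)&(hsv[...,2]>110)).astype(np.uint8)*255
circ=cv2.HoughCircles(cv2.GaussianBlur(cv2.cvtColor(im,cv2.COLOR_RGB2GRAY),(5,5),1),cv2.HOUGH_GRADIENT,1,20,param1=80,param2=25,minRadius=150,maxRadius=195)
for q in circ[0][:4]: print(q, c[0]+.13-q[1]*.0004, c[1]+.13-q[0]*.0004)
E
```

```text
c [ 0.45157694 -0.07112079  0.066     ]
[324.5 321.5 187.7] 0.45297693920331683 -0.07092078342693905
[298.5 307.5 159.1] 0.4585769445915767 -0.06052078619259457
[338.5 339.5 164.7] 0.44577693653302874 -0.07652078881519894
[314.5 343.5 164.6] 0.44417693925100055 -0.06692079022186856
```

View pics/rect.png

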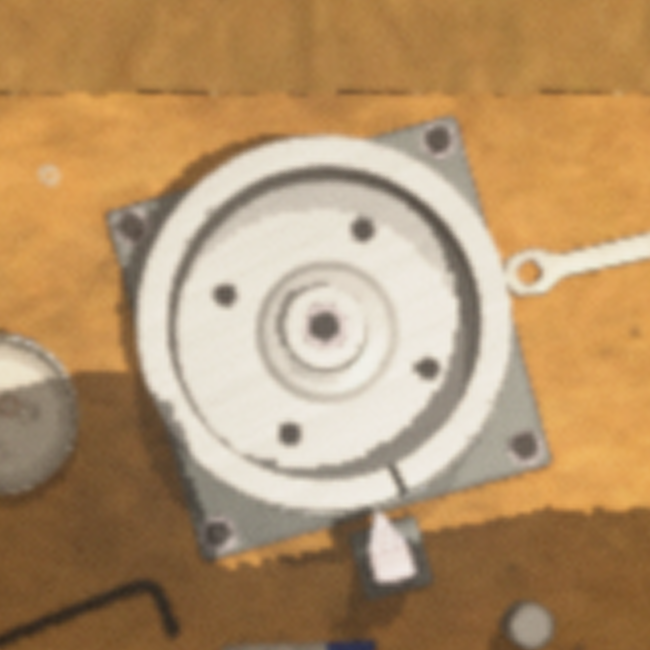

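```bash
cat >> h.py <<'E'
from scipy.spatial.transform import Rotation as Ro
C=np.array([.4530,-.0709]);PT=np.radians(-164.8)
def st():
    from rig import telemetry
    s=telemetry.observe();R=Ro.from_euler("xyz",s["tool_rot"]).as_matrix();p=s["ee_pos"]
    d=p[:2]-C;phi=np.arctan2(d[1],d[0]);r=np.hypot(*d)
    t=np.array([-np.sin(phi),np.cos(phi)]);F=s["wrist_force"];M=s["torque"]
    print("t",round(s["clock"],2),"p",p.round(4),"r",round(r*1e3,1),"phi",round(phi,4),"yazim",round(np.arctan2(R[1,1],R[0,1]),4),"xax",R[:,0].round(3),
     "w",round(s["width"],3),"F",F.round(2),"M",M.round(2),"Ft",round(F[:2]@t,2),"Tz(tcp-ref)",round(F[:2]@t*r+M[2],3),"q",s["qpos"].round(2))
    return s,R
def goal(phi,r,z,flip=0):
    s,R=st();u=np.array([np.cos(phi),np.sin(phi),0])
    y=-u if flip else u;x=np.array([0,0,-1.]);G=np.c_[x,y,np.cross(x,y)]
    p=np.array([*(C+r*u[:2]),z])
    print("goal",p.round(4),"travel mm",(R.T@(p-s["ee_pos"])*1e3).round(1),"rotvec",Ro.from_matrix(R.T@G).as_rotvec().round(4))
E
python3 - <<'E'
from h import *
for deg in(60,75,45,30):
  for f in(0,1): print(deg,f);goal(np.radians(deg),.069,.11,f)
E
```

```text
60 0
t 0.1 p [ 0.2511 -0.5718  0.2416] r 540.0 phi -1.9539 yazim -1.157 xax [-0.001  0.001 -1.   ] w 1.0 F [ 1.04 -0.27  1.05] M [ 0.   -0.02  0.07] Ft 1.06 Tz(tcp-ref) 0.644 q [-1.18  0.42  1.63 -0.    1.09 -0.02]
goal [ 0.4875 -0.0111  0.11  ] travel mm [ 132.2 -418.1 -441.8] rotvec [-2.2042e+00 -1.6000e-03  8.0000e-04]
60 1
t 0.1 p [ 0.2511 -0.5718  0.2416] r 540.0 phi -1.9539 yazim -1.157 xax [-0.001  0.001 -1.   ] w 1.0 F [ 1.04 -0.27  1.05] M [ 0.   -0.02  0.07] Ft 1.06 Tz(tcp-ref) 0.644 q [-1.18  0.42  1.63 -0.    1.09 -0.02]
goal [ 0.4875 -0.0111  0.11  ] travel mm [ 132.2 -418.1 -441.8] rotvec [9.374e-01 6.000e-04 1.300e-03]
75 0
t 0.1 p [ 0.2511 -0.5718  0.2416] r 540.0 phi -1.9539 yazim -1.157 xax [-0.001  0.001 -1.   ] w 1.0 F [ 1.04 -0.27  1.05] M [ 0.   -0.02  0.07] Ft 1.06 Tz(tcp-ref) 0.644 q [-1.18  0.42  1.63 -0.    1.09 -0.02]
goal [ 0.4709 -0.0043  0.11  ] travel mm [ 132.2 -431.1 -429.4] rotvec [-2.466e+00 -1.700e-03  6.000e-04]
75 1
t 0.1 p [ 0.2511 -0.5718  0.2416] r 540.0 phi -1.9539 yazim -1.157 xax [-0.001  0.001 -1.   ] w 1.0 F [ 1.04 -0.27  1.05] M [ 0.   -
[... 767 characters left out ...]
2 -402.3 -450.5] rotvec [1.1992e+00 8.0000e-04 1.2000e-03]
30 0
t 0.1 p [ 0.2511 -0.5718  0.2416] r 540.0 phi -1.9539 yazim -1.157 xax [-0.001  0.001 -1.   ] w 1.0 F [ 1.04 -0.27  1.05] M [ 0.   -0.02  0.07] Ft 1.06 Tz(tcp-ref) 0.644 q [-1.18  0.42  1.63 -0.    1.09 -0.02]
goal [ 0.5128 -0.0364  0.11  ] travel mm [ 132.2 -384.8 -454.8] rotvec [-1.6806e+00 -1.2000e-03  1.0000e-03]
30 1
t 0.1 p [ 0.2511 -0.5718  0.2416] r 540.0 phi -1.9539 yazim -1.157 xax [-0.001  0.001 -1.   ] w 1.0 F [ 1.04 -0.27  1.05] M [ 0.   -0.02  0.07] Ft 1.06 Tz(tcp-ref) 0.644 q [-1.18  0.42  1.63 -0.    1.09 -0.02]
goal [ 0.5128 -0.0364  0.11  ] travel mm [ 132.2 -384.8 -454.8] rotvec [1.461e+00 1.000e-03 1.200e-03]
```

```bash
python3 -m inch '[{"travel":[10,-107,-108],"delta_rot":[-0.6,0,0],"fingers":0.5},{"travel":[10,-107,-108],"delta_rot":[-0.6,0,0],"fingers":0.5},{"travel":[10,-107,-108],"delta_rot":[-0.6,0,0],"fingers":0.5},{"travel":[10,-107,-108],"delta_rot":[-0.6,0,0],"fingers":0.5},{"travel":[10,-107,-108],"delta_rot":[-0.6,0,0],"fingers":0.5},{"travel":[42,-427,-434],"delta_rot":[-2.379,0,0],"fingers":0.5},{"travel":[42,-427,-434],"delta_rot":[-2.379,0,0],"fingers":0.5},{"travel":[42,-427,-434],"delta_rot":[-2.379,0,0],"fingers":0.5},{"travel":[42,-427,-434],"delta_rot":[-2.379,0,0],"fingers":0.5},{"travel":[42,-427,-434],"delta_rot":[-2.379,0,0],"fingers":0.5},{"travel":[42,-427,-434],"delta_rot":[-2.379,0,0],"fingers":0.5},{"travel":[42,-427,-434],"delta_rot":[-2.379,0,0],"fingers":0.5},{"travel":[42,-427,-434],"delta_rot":[-2.379,0,0],"fingers":0.5},{"travel":[42,-427,-434],"delta_rot":[-2.379,0,0],"fingers":0.5},{"travel":[42,-427,-434],"delta_rot":[-2.379,0,0],"fingers":0.5},{"travel":[42,-427,-434],"delta_rot":[-2.379,0,0],"fingers":0.5},{"travel":[42,-427,-434],"delta_rot":[-2.379,0,0],"fingers":0.5},{"travel":[42,-427,-434],"delta_rot":[-2.379,0,0],"fingers":0.5},{"travel":[42,-427,-434],"delta_rot":[-2.379,0,0],"fingers":0.5},{"travel":[42,-427,-434],"delta_rot":[-2.379,0,0],"fingers":0.5}]' 30
python3 -c "
from h import *
import numpy as np
goal(np.radians(70),.069,.2)"
```

```text
clock: 1.77
ee_pos: [0.4768, -0.0062, 0.2]
tool_rot: [-2.779, 1.57, -3.12]
wrist_force: [-0.2, 0.5, -0.7]
width: 0.503
t 1.77 p [ 0.4768 -0.0062  0.2   ] r 69.0 phi 1.219 yazim 1.2299 xax [-0.001 -0.    -1.   ] w 0.503 F [-0.22  0.51 -0.66] M [0.03 0.01 0.02] Ft 0.38 Tz(tcp-ref) 0.051 q [-0.04  0.27  1.98 -0.    0.89 -1.27]
goal [ 0.4766 -0.0061  0.2   ] travel mm [-0.   0.  -0.2] rotvec [ 0.0081 -0.0008  0.0003]
```

```bash
cat >> h.py <<'E'
def wrist():
    from rig import telemetry,vision
    s=telemetry.observe();d=vision.snapshot("wrist")
    T=np.eye(4);T[:3,:3]=Ro.from_euler("xyz",s["tool_rot"]).as_matrix();T[:3,3]=s["ee_pos"]
    d["extrinsics"]=np.linalg.inv(T@d["tool_from_camera"]);return d
E
python3 - <<'E'
from h import *
d=wrist();im=d["pixels"][:,:,::-1].copy()
a=np.linspace(0,2*np.pi,60)
for r in(.075,.063):
    P=np.c_[C[0]+r*np.cos(a),C[1]+r*np.sin(a),np.full(60,.066)]
    for u,v in proj(d,P):
        if 0<u<640 and 0<v<480: cv2.circle(im,(int(u),int(v)),2,(0,0,255),-1)
cv2.imwrite("pics/w1.png",im)
E
```

```text
(no output)
```

View pics/w1.png

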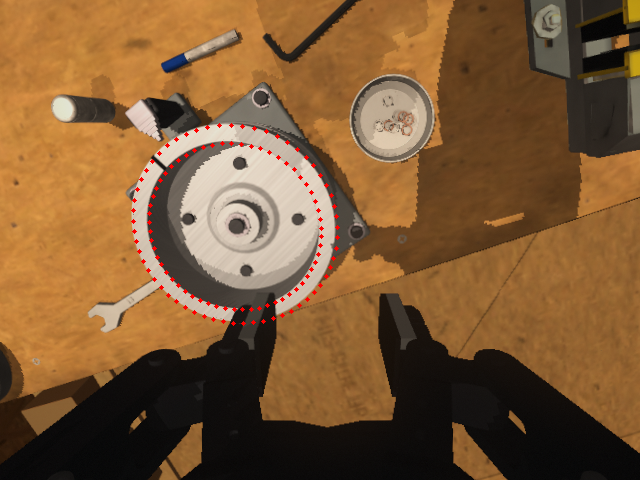

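The projected rim circles land on the imaged rim (centre (238,222), mark (158,160)) to within 1–2 mm, so I'll descend and pinch.

```bash
python3 -m inch '[{"travel":[30,0,0],"delta_rot":[0,0,0],"fingers":0.5},{"travel":[60,0,0],"delta_rot":[0,0,0],"fingers":0.5},{"travel":[90,0,0],"delta_rot":[0,0,0],"fingers":0.5},{"travel":[110,0,0],"delta_rot":[0,0,0],"fingers":0.5},{"travel":[125,0,0],"delta_rot":[0,0,0],"fingers":0.5},{"travel":[135,0,0],"delta_rot":[0,0,0],"fingers":0.5},{"travel":[142,0,0],"delta_rot":[0,0,0],"fingers":0.5},{"travel":[142,0,0],"delta_rot":[0,0,0],"fingers":0.5},{"travel":[142,0,0],"delta_rot":[0,0,0],"fingers":0.5}]' 30
python3 -c "
from h import *
st()"
python3 -m inch '[{"travel":[0,0,0],"delta_rot":[0,0,0],"fingers":0.3},{"travel":[0,0,0],"delta_rot":[0,0,0],"fingers":0.2},{"travel":[0,0,0],"delta_rot":[0,0,0],"fingers":0.1},{"travel":[0,0,0],"delta_rot":[0,0,0],"fingers":0},{"travel":[0,0,0],"delta_rot":[0,0,0],"fingers":0},{"travel":[0,0,0],"delta_rot":[0,0,0],"fingers":0},{"travel":[0,0,0],"delta_rot":[0,0,0],"fingers":0},{"travel":[0,0,0],"delta_rot":[0,0,0],"fingers":0}]' 30
python3 -c "
from h import *
st()"
```

```text
clock: 2.57
ee_pos: [0.4772, -0.0068, 0.0585]
tool_rot: [0.5, 1.571, 0.151]
wrist_force: [0.6, -0.8, 0.2]
width: 0.497
t 2.57 p [ 0.4772 -0.0068  0.0585] r 68.5 phi 1.2094 yazim 1.2216 xax [ 0.  0. -1.] w 0.497 F [ 0.58 -0.79  0.22] M [ 0.    0.   -0.04] Ft -0.83 Tz(tcp-ref) -0.095 q [-0.04  0.53  2.05  0.    0.57 -1.26]
clock: 3.23
ee_pos: [0.4775, -0.0068, 0.0592]
tool_rot: [0.407, 1.569, 0.058]
wrist_force: [-1.5, 0.3, 6.6]
width: 0.145
t 3.23 p [ 0.4775 -0.0068  0.0592] r 68.7 phi 1.2061 yazim 1.2214 xax [ 0.001  0.    -1.   ] w 0.145 F [-1.46  0.31  6.63] M [-0.04  0.18 -0.23] Ft 1.47 Tz(tcp-ref) -0.127 q [-0.04  0.52  2.05  0.    0.57 -1.26]
```

```bash
python3 -m inch '[{"travel":[0,0,1.7],"delta_rot":[0.025,0,0],"fingers":0},{"travel":[0,-0.1,3.5],"delta_rot":[0.05,0,0],"fingers":0},{"travel":[0,-0.2,5.2],"delta_rot":[0.075,0,0],"fingers":0},{"travel":[0,-0.3,6.9],"delta_rot":[0.1,0,0],"fingers":0},{"travel":[0,-0.8,10.3],"delta_rot":[0.15,0,0],"fingers":0},{"travel":[0,-1.4,13.7],"delta_rot":[0.2,0,0],"fingers":0},{"travel":[0,-2.1,17.1],"delta_rot":[0.25,0,0],"fingers":0},{"travel":[0,-3.1,20.4],"delta_rot":[0.3,0,0],"fingers":0},{"travel":[0,-4.2,23.7],"delta_rot":[0.35,0,0],"fingers":0},{"travel":[0,-5.4,26.9],"delta_rot":[0.4,0,0],"fingers":0},{"travel":[0,-5.4,26.9],"delta_rot":[0.4,0,0],"fingers":0},{"travel":[0,-5.4,26.9],"delta_rot":[0.4,0,0],"fingers":0},{"travel":[0,-5.4,26.9],"delta_rot":[0.4,0,0],"fingers":0}]' 30
python3 - <<'E'
from h import *
st();from rig import vision
d=vision.snapshot("top");im=rectify(d,C,.1,.066,.0004);np.savez("top1.npz",**d);cv2.imwrite("pics/r1.png",im[:,:,::-1])
E
```

```text
clock: 4.32
ee_pos: [0.5004, -0.0214, 0.0592]
tool_rot: [0.005, 1.57, -0.744]
wrist_force: [-2.4, -2.6, 7.8]
width: 0.144
t 4.32 p [ 0.5004 -0.0214  0.0592] r 68.6 phi 0.8072 yazim 0.8216 xax [ 0. -0. -1.] w 0.144 F [-2.43 -2.6   7.82] M [-0.49  0.51 -0.17] Ft -0.04 Tz(tcp-ref) -0.173 q [-0.07  0.55  2.   -0.    0.6  -0.89]
```

View pics/r1.png

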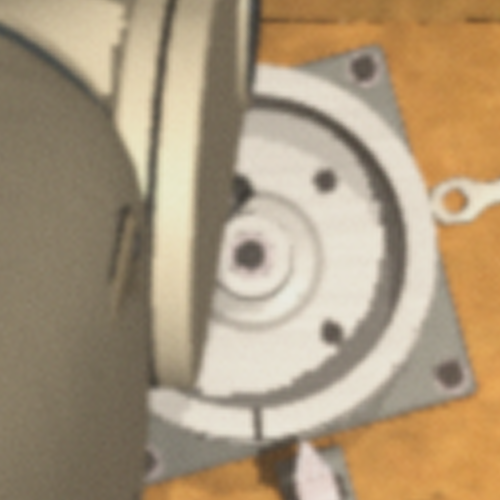

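```bash
python3 -m inch '[{"travel":[0,0,1.4],"delta_rot":[0.02,0,0],"fingers":0},{"travel":[0,-0.1,2.8],"delta_rot":[0.04,0,0],"fingers":0},{"travel":[0,-0.1,4.1],"delta_rot":[0.06,0,0],"fingers":0},{"travel":[0,-0.2,5.5],"delta_rot":[0.08,0,0],"fingers":0},{"travel":[0,-0.2,5.5],"delta_rot":[0.08,0,0],"fingers":0},{"travel":[0,-0.2,5.5],"delta_rot":[0.08,0,0],"fingers":0}]'
python3 -c "
from h import *
st()"
python3 -m inch '[{"travel":[0,0,1.4],"delta_rot":[0.02,0,0],"fingers":0},{"travel":[0,-0.1,2.8],"delta_rot":[0.04,0,0],"fingers":0},{"travel":[0,-0.1,3.4],"delta_rot":[0.05,0,0],"fingers":0},{"travel":[0,-0.1,3.4],"delta_rot":[0.05,0,0],"fingers":0},{"travel":[0,-0.1,3.4],"delta_rot":[0.05,0,0],"fingers":0}]'
python3 -c "
from h import *
st()"
```

```text
clock: 4.87
ee_pos: [0.504, -0.0251, 0.0592]
tool_rot: [-1.353, 1.571, -2.182]
wrist_force: [-3.8, -2.0, 8.9]
width: 0.142
t 4.87 p [ 0.504  -0.0251  0.0592] r 68.6 phi 0.7308 yazim 0.7418 xax [-0. -0. -1.] w 0.142 F [-3.76 -2.04  8.93] M [-0.3   0.55 -0.08] Ft 0.99 Tz(tcp-ref) -0.017 q [-0.07  0.55  1.99 -0.    0.6  -0.81]
clock: 5.28
ee_pos: [0.5061, -0.0277, 0.0592]
tool_rot: [-1.845, 1.57, -2.724]
wrist_force: [-3.2, -1.3, 8.6]
width: 0.139
t 5.28 p [ 0.5061 -0.0277  0.0592] r 68.5 phi 0.6832 yazim 0.692 xax [-0. -0. -1.] w 0.139 F [-3.25 -1.31  8.59] M [-0.3   0.61 -0.01] Ft 1.03 Tz(tcp-ref) 0.065 q [-0.08  0.55  1.99 -0.    0.61 -0.77]
```

```bash
python3 -m inch '[{"travel":[0,0,1.4],"delta_rot":[0.02,0,0],"fingers":0},{"travel":[0,-0.1,2.8],"delta_rot":[0.04,0,0],"fingers":0},{"travel":[0,-0.1,4.1],"delta_rot":[0.06,0,0],"fingers":0},{"travel":[0,-0.1,4.1],"delta_rot":[0.06,0,0],"fingers":0},{"travel":[0,-0.1,4.1],"delta_rot":[0.06,0,0],"fingers":0}]'
python3 -c "
from h import *
st()"
```

```text
clock: 5.7
ee_pos: [0.5086, -0.031, 0.0592]
tool_rot: [-1.716, 1.57, -2.655]
wrist_force: [-4.1, -3.0, 9.0]
width: 0.141
t 5.7 p [ 0.5086 -0.031   0.0592] r 68.5 phi 0.6225 yazim 0.6319 xax [-0.001 -0.    -1.   ] w 0.141 F [-4.14 -2.95  9.02] M [-0.37  0.61 -0.06] Ft 0.01 Tz(tcp-ref) -0.059 q [-0.08  0.55  1.98 -0.    0.61 -0.72]
```

```bash
python3 -m inch '[{"travel":[0,0,1.4],"delta_rot":[0.02,0,0],"fingers":0},{"travel":[0,-0.1,2.8],"delta_rot":[0.04,0,0],"fingers":0},{"travel":[0,-0.1,2.8],"delta_rot":[0.04,0,0],"fingers":0},{"travel":[0,-0.1,2.8],"delta_rot":[0.04,0,0],"fingers":0}]'
python3 -c "
from h import *
st()"
```

```text
clock: 6.03
ee_pos: [0.5102, -0.0332, 0.0592]
tool_rot: [-1.776, 1.57, -2.755]
wrist_force: [-3.7, -2.2, 8.6]
width: 0.139
t 6.03 p [ 0.5102 -0.0332  0.0592] r 68.5 phi 0.5821 yazim 0.5918 xax [-0.001 -0.    -1.   ] w 0.139 F [-3.75 -2.24  8.58] M [-0.31  0.6  -0.13] Ft 0.19 Tz(tcp-ref) -0.113 q [-0.09  0.56  1.98 -0.    0.61 -0.68]
```

```bash
python3 -m inch '[{"travel":[0,0,1.4],"delta_rot":[0.02,0,0],"fingers":0},{"travel":[0,-0.1,2.8],"delta_rot":[0.04,0,0],"fingers":0},{"travel":[0,-0.1,4.1],"delta_rot":[0.06,0,0],"fingers":0},{"travel":[0,-0.1,4.1],"delta_rot":[0.06,0,0],"fingers":0},{"travel":[0,-0.1,4.1],"delta_rot":[0.06,0,0],"fingers":0}]'
python3 -c "
from h import *
st()"
```

```text
clock: 6.45
ee_pos: [0.5123, -0.0367, 0.0592]
tool_rot: [-1.742, 1.57, -2.781]
wrist_force: [-4.6, -1.0, 8.4]
width: 0.144
t 6.45 p [ 0.5123 -0.0367  0.0592] r 68.5 phi 0.5228 yazim 0.532 xax [-0.001 -0.    -1.   ] w 0.144 F [-4.65 -0.95  8.4 ] M [-0.33  0.58 -0.05] Ft 1.49 Tz(tcp-ref) 0.056 q [-0.09  0.56  1.97 -0.    0.61 -0.63]
```

```bash
python3 -m inch '[{"travel":[0,0,1.4],"delta_rot":[0.02,0,0],"fingers":0},{"travel":[0,-0.1,2.8],"delta_rot":[0.04,0,0],"fingers":0},{"travel":[0,-0.1,2.8],"delta_rot":[0.04,0,0],"fingers":0},{"travel":[0,-0.1,2.8],"delta_rot":[0.04,0,0],"fingers":0}]'
python3 -c "
from h import *
st()"
```

```text
clock: 6.78
ee_pos: [0.5137, -0.0392, 0.0592]
tool_rot: [-1.706, 1.57, -2.785]
wrist_force: [-4.2, -1.8, 8.0]
width: 0.138
t 6.78 p [ 0.5137 -0.0392  0.0592] r 68.5 phi 0.4815 yazim 0.4919 xax [-0.001 -0.    -1.   ] w 0.138 F [-4.21 -1.81  8.01] M [-0.29  0.69 -0.04] Ft 0.34 Tz(tcp-ref) -0.013 q [-0.1   0.56  1.97 -0.    0.62 -0.59]
```

```bash
python3 -m inch '[{"travel":[0,0,1.4],"delta_rot":[0.02,0,0],"fingers":0},{"travel":[0,-0.1,2.8],"delta_rot":[0.04,0,0],"fingers":0},{"travel":[0,-0.1,4.1],"delta_rot":[0.06,0,0],"fingers":0},{"travel":[0,-0.1,4.1],"delta_rot":[0.06,0,0],"fingers":0},{"travel":[0,-0.1,4.1],"delta_rot":[0.06,0,0],"fingers":0}]'
python3 -c "
from h import *
st()"
```

```text
clock: 7.2
ee_pos: [0.5154, -0.0428, 0.0592]
tool_rot: [-1.724, 1.57, -2.863]
wrist_force: [-5.4, -1.6, 8.5]
width: 0.137
t 7.2 p [ 0.5154 -0.0428  0.0592] r 68.5 phi 0.4223 yazim 0.4319 xax [-0.001 -0.    -1.   ] w 0.137 F [-5.4  -1.62  8.45] M [-0.32  0.73 -0.02] Ft 0.74 Tz(tcp-ref) 0.033 q [-0.11  0.56  1.96 -0.    0.62 -0.54]
```

```bash
python3 -m inch '[{"travel":[0,0,1.4],"delta_rot":[0.02,0,0],"fingers":0},{"travel":[0,-0.1,2.8],"delta_rot":[0.04,0,0],"fingers":0},{"travel":[0,-0.1,2.8],"delta_rot":[0.04,0,0],"fingers":0},{"travel":[0,-0.1,2.8],"delta_rot":[0.04,0,0],"fingers":0}]'
python3 -c "
from h import *
st()"
```

```text
clock: 7.53
ee_pos: [0.5164, -0.0452, 0.0592]
tool_rot: [-1.943, 1.57, -3.122]
wrist_force: [-5.1, -1.0, 9.2]
width: 0.144
t 7.53 p [ 0.5164 -0.0452  0.0592] r 68.4 phi 0.3846 yazim 0.392 xax [-0.001 -0.    -1.   ] w 0.144 F [-5.12 -1.03  9.24] M [-0.02  0.72  0.05] Ft 0.96 Tz(tcp-ref) 0.118 q [-0.11  0.56  1.96 -0.    0.62 -0.5 ]
```

```bash
python3 -m inch '[{"travel":[0,0,1.4],"delta_rot":[0.02,0,0],"fingers":0},{"travel":[0,0,1.4],"delta_rot":[0.02,0,0],"fingers":0},{"travel":[0,0,1.4],"delta_rot":[0.02,0,0],"fingers":0}]'
python3 -c "
from h import *
st()"
```

```text
clock: 7.78
ee_pos: [0.5168, -0.0463, 0.0592]
tool_rot: [-2.1, 1.569, 2.984]
wrist_force: [-5.2, 1.7, 9.3]
width: 0.134
t 7.78 p [ 0.5168 -0.0463  0.0592] r 68.4 phi 0.3682 yazim 0.3722 xax [-0.001  0.    -1.   ] w 0.134 F [-5.2   1.66  9.33] M [0.23 0.74 0.11] Ft 3.42 Tz(tcp-ref) 0.346 q [-0.11  0.56  1.96  0.    0.62 -0.48]
```

```bash
python3 -m inch '[{"travel":[0,0,1.4],"delta_rot":[0.02,0,0],"fingers":0},{"travel":[0,0,1.4],"delta_rot":[0.02,0,0],"fingers":0},{"travel":[0,0,1.4],"delta_rot":[0.02,0,0],"fingers":0}]'
python3 -c "
from h import *
st()"
```

```text
clock: 8.03
ee_pos: [0.5173, -0.0474, 0.0592]
tool_rot: [-2.23, 1.569, 2.835]
wrist_force: [-4.3, 3.7, 10.5]
width: 0.138
t 8.03 p [ 0.5173 -0.0474  0.0592] r 68.5 phi 0.3504 yazim 0.3522 xax [-0.001  0.    -1.   ] w 0.138 F [-4.35  3.65 10.53] M [0.46 0.79 0.08] Ft 4.92 Tz(tcp-ref) 0.42 q [-0.11  0.56  1.96  0.    0.62 -0.47]
```

Stop felt near pulley ≈ -0.64. One more small step, then hold.

```bash
python3 -m inch '[{"travel":[0,0,1.4],"delta_rot":[0.02,0,0],"fingers":0},{"travel":[0,0,1.4],"delta_rot":[0.02,0,0],"fingers":0},{"travel":[0,0,1.4],"delta_rot":[0.02,0,0],"fingers":0},{"travel":[0,0,1.4],"delta_rot":[0.02,0,0],"fingers":0}]'
python3 -c "
from h import *
st()"
```

```text
clock: 8.37
ee_pos: [0.5177, -0.0485, 0.0592]
tool_rot: [-2.269, 1.569, 2.776]
wrist_force: [-5.0, 4.8, 10.8]
width: 0.136
t 8.37 p [ 0.5177 -0.0485  0.0592] r 68.5 phi 0.3332 yazim 0.3324 xax [-0.002  0.001 -1.   ] w 0.136 F [-5.04  4.78 10.78] M [0.63 0.81 0.17] Ft 6.16 Tz(tcp-ref) 0.596 q [-0.12  0.56  1.96  0.    0.62 -0.45]
```

```bash
python3 -m inch '[{"travel":[0,0,0.7],"delta_rot":[0.01,0,0],"fingers":0},{"travel":[0,0,0.7],"delta_rot":[0.01,0,0],"fingers":0},{"travel":[0,0,0.7],"delta_rot":[0.01,0,0],"fingers":0},{"travel":[0,0,0.7],"delta_rot":[0.01,0,0],"fingers":0},{"travel":[0,0,0.7],"delta_rot":[0.01,0,0],"fingers":0},{"travel":[0,0,0.7],"delta_rot":[0.01,0,0],"fingers":0},{"travel":[0,0,0.7],"delta_rot":[0.01,0,0],"fingers":0},{"travel":[0,0,0.7],"delta_rot":[0.01,0,0],"fingers":0},{"travel":[0,0,0.7],"delta_rot":[0.01,0,0],"fingers":0},{"travel":[0,0,0.7],"delta_rot":[0.01,0,0],"fingers":0},{"travel":[0,0,0.7],"delta_rot":[0.01,0,0],"fingers":0},{"travel":[0,0,0.7],"delta_rot":[0.01,0,0],"fingers":0}]'
python3 -c "
from h import *
st()"
```

```text
clock: 9.37
ee_pos: [0.5179, -0.049, 0.0592]
tool_rot: [-2.347, 1.569, 2.687]
wrist_force: [-6.1, 5.7, 10.6]
width: 0.14
t 9.37 p [ 0.5179 -0.049   0.0592] r 68.5 phi 0.3261 yazim 0.3224 xax [-0.002  0.001 -1.   ] w 0.14 F [-6.07  5.67 10.61] M [0.94 0.74 0.24] Ft 7.31 Tz(tcp-ref) 0.742 q [-0.12  0.56  1.96  0.    0.62 -0.44]
```

```bash
python3 -m inch '[{"travel":[0,0,-1.7],"delta_rot":[-0.025,0,0],"fingers":0},{"travel":[0,-0.1,-3.4],"delta_rot":[-0.05,0,0],"fingers":0},{"travel":[0,-0.3,-6.9],"delta_rot":[-0.1,0,0],"fingers":0},{"travel":[0,-0.8,-10.3],"delta_rot":[-0.15,0,0],"fingers":0},{"travel":[0,-1.4,-13.7],"delta_rot":[-0.2,0,0],"fingers":0},{"travel":[0,-2.1,-17.1],"delta_rot":[-0.25,0,0],"fingers":0},{"travel":[0,-3.1,-20.4],"delta_rot":[-0.3,0,0],"fingers":0},{"travel":[0,-4.2,-23.7],"delta_rot":[-0.35,0,0],"fingers":0},{"travel":[0,-5.4,-26.9],"delta_rot":[-0.4,0,0],"fingers":0},{"travel":[0,-6.9,-30],"delta_rot":[-0.45,0,0],"fingers":0},{"travel":[0,-8.4,-33.1],"delta_rot":[-0.5,0,0],"fingers":0},{"travel":[0,-10.1,-36.1],"delta_rot":[-0.55,0,0],"fingers":0},{"travel":[0,-12.1,-39],"delta_rot":[-0.6,0,0],"fingers":0},{"travel":[0,-14.1,-41.8],"delta_rot":[-0.65,0,0],"fingers":0},{"travel":[0,-14.1,-41.8],"delta_rot":[-0.65,0,0],"fingers":0},{"travel":[0,-14.1,-41.8],"delta_rot":[-0.65,0,0],"fingers":0},{"travel":[0,-14.1,-41.8],"delta_rot":[-0.65,0,0],"fingers":0}]'
python3 - <<'E'
from h import *
st();from rig import vision
d=vision.snapshot("top");np.savez("top2.npz",**d)
im=rectify(d,C+[-.07,-.01],.04,.066,.00016);cv2.imwrite("pics/r2.png",im[:,:,::-1])
E
```

```text
clock: 10.78
ee_pos: [0.492, -0.0145, 0.0592]
tool_rot: [2.995, 1.571, 2.396]
wrist_force: [-3.7, 0.9, 8.0]
width: 0.139
t 10.78 p [ 0.492  -0.0145  0.0592] r 68.6 phi 0.966 yazim 0.9719 xax [-0.  0. -1.] w 0.139 F [-3.74  0.88  8.02] M [ 0.14  0.51 -0.01] Ft 3.58 Tz(tcp-ref) 0.232 q [-0.05  0.54  2.02  0.    0.59 -1.03]
```

View pics/r2.png

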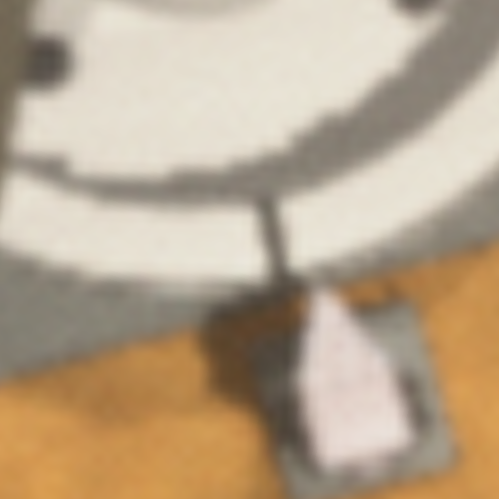

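Mark middle is at (272,237) and pointer tip at (318,285), so about 0.075 rad anticlockwise remains.

```bash
python3 -m inch '[{"travel":[0,0,-1.7],"delta_rot":[-0.025,0,0],"fingers":0},{"travel":[0,-0.1,-3.4],"delta_rot":[-0.05,0,0],"fingers":0},{"travel":[0,-0.2,-5.2],"delta_rot":[-0.075,0,0],"fingers":0},{"travel":[0,-0.2,-5.2],"delta_rot":[-0.075,0,0],"fingers":0},{"travel":[0,-0.2,-5.2],"delta_rot":[-0.075,0,0],"fingers":0},{"travel":[0,-0.2,-5.2],"delta_rot":[-0.075,0,0],"fingers":0},{"travel":[0,-0.2,-5.2],"delta_rot":[-0.075,0,0],"fingers":0}]'
python3 - <<'E'
from h import *
st();from rig import vision
d=vision.snapshot("top");np.savez("top3.npz",**d)
im=rectify(d,C+[-.07,-.01],.04,.066,.00016);cv2.imwrite("pics/r3.png",im[:,:,::-1])
E
```

```text
clock: 11.42
ee_pos: [0.4878, -0.0118, 0.0592]
tool_rot: [0.897, 1.571, 0.373]
wrist_force: [-2.8, -0.4, 7.3]
width: 0.142
t 11.42 p [ 0.4878 -0.0118  0.0592] r 68.6 phi 1.0387 yazim 1.0466 xax [ 0.  0. -1.] w 0.142 F [-2.76 -0.45  7.31] M [ 0.03  0.42 -0.08] Ft 2.15 Tz(tcp-ref) 0.069 q [-0.05  0.53  2.03  0.    0.58 -1.1 ]
```

View pics/r3.png

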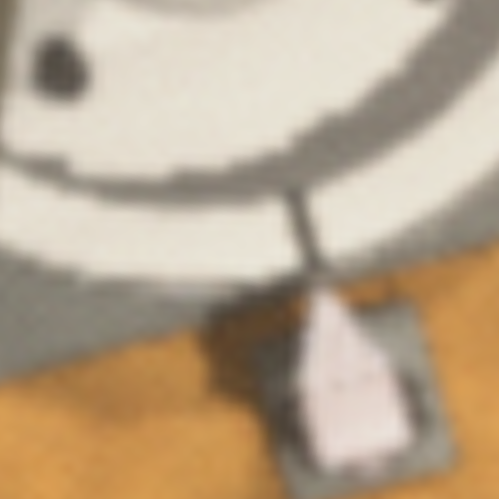

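The mark line, (296,190) to (315,270), runs straight into the pointer tip at (320,287). Releasing and lifting.

```bash
python3 -m inch '[{"travel":[0,0,0],"delta_rot":[0,0,0],"fingers":0.2},{"travel":[0,0,0],"delta_rot":[0,0,0],"fingers":0.3},{"travel":[0,0,0],"delta_rot":[0,0,0],"fingers":0.4},{"travel":[0,0,0],"delta_rot":[0,0,0],"fingers":0.5},{"travel":[0,0,0],"delta_rot":[0,0,0],"fingers":0.5},{"travel":[0,0,0],"delta_rot":[0,0,0],"fingers":0.5},{"travel":[-5,0,0],"delta_rot":[0,0,0],"fingers":0.5},{"travel":[-15,0,0],"delta_rot":[0,0,0],"fingers":0.5},{"travel":[-35,0,0],"delta_rot":[0,0,0],"fingers":0.5},{"travel":[-60,0,0],"delta_rot":[0,0,0],"fingers":0.5},{"travel":[-90,0,0],"delta_rot":[0,0,0],"fingers":0.5},{"travel":[-110,0,0],"delta_rot":[0,0,0],"fingers":0.5},{"travel":[-120,0,0],"delta_rot":[0,0,0],"fingers":0.5},{"travel":[-120,0,0],"delta_rot":[0,0,0],"fingers":0.5},{"travel":[-120,0,0],"delta_rot":[0,0,0],"fingers":0.5},{"travel":[-120,0,0],"delta_rot":[0,0,0],"fingers":0.5}]'
python3 - <<'E'
from h import *
st();from rig import vision
d=vision.snapshot("top");a=rectify(d,C+[-.03,-.01],.08,.066,.0002)[:,:,::-1]
w=wrist()["pixels"][:,:,::-1]
cv2.imwrite("pics/r4.png",np.hstack([cv2.resize(a[300:800,150:650],(400,400)),cv2.resize(w,(400,300))[np.clip(np.arange(400),0,299)]]))
E
```

```text
clock: 12.8
ee_pos: [0.487, -0.0118, 0.1774]
tool_rot: [-2.672, 1.569, 3.087]
wrist_force: [-0.2, 0.4, -0.5]
width: 0.5
t 12.8 p [ 0.487  -0.0118  0.1774] r 68.2 phi 1.0487 yazim 1.047 xax [-0.002  0.    -1.   ] w 0.5 F [-0.2   0.43 -0.5 ] M [ 0.11 -0.04 -0.06] Ft 0.38 Tz(tcp-ref) -0.031 q [-0.05  0.32  1.98  0.    0.85 -1.1 ]
```

View pics/r4.png

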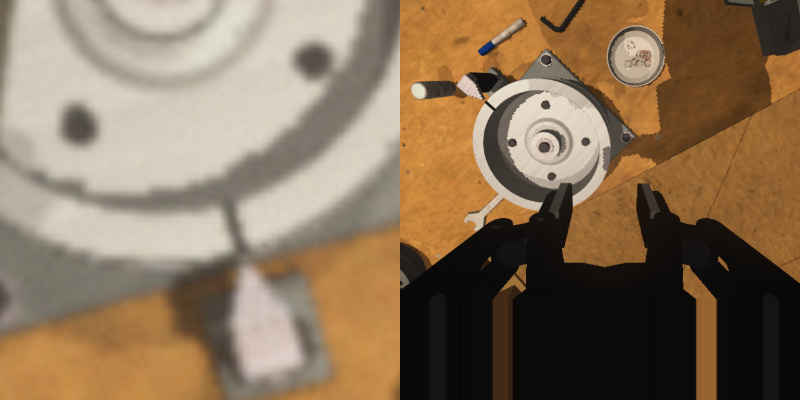

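The mark still runs into the pointer tip at (243,262) after release. The gripper is clear and the dish and spanner look untouched, so I'm handing in.

```bash
python3 -c "
from rig import r
print(r.sign_off())"
```

```text
the job is handed in; nothing more can be done
None
```

The pulley has been seated on its stop and turned back so its mark faces the pointer, and the job is handed in; no verdict is reported.

- **Stop:** I pinched the rim at 30 N and turned it clockwise until I felt the stop at about -0.64 rad. I leaned on it for about 1 s. At the end of the hold the force was about 7.3 N at the rim, with a torque of about 0.74 N m on the pulley. The torque readings are noisy by roughly 0.1 N m, well inside the 0.4–1.5 range.
- **Mark:** I turned it back anticlockwise in two moves. After release, the last top view shows the mark line running straight into the pointer tip. The estimated error is about 0.01–0.02 rad, read by eye.
- **End state:** the gripper is about 12 cm above where it held the rim, with wrist force near zero. The dish and the spanner showed no visible change. I did not measure their positions, but the fingers always stayed above both.
- **Disagreements:** the angle from the hand and the angle from the top camera differed by about 0.015 rad. While gripped, steady side loads of up to about 10 N showed up and vanished on release. The job took about 13 s of the 67 s allowed, and no check failed.

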